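# Switch on the soldering bench in order

### The arm

A 7-joint arm with a two-finger parallel gripper is mounted at the origin on a cart in front of the work surface, level with it; the furniture and walls round the work are solid. World frame = base frame: x ahead of the robot, y to its left, z up, the work surface at z = 0. Lengths are in m, angles in rad, forces in N, time in s.
With the tool pointing down it reaches from about 0.35 to 0.9 m from the base axis. Payload 8.1 kg.
Tool frame: the origin (TCP) lies at the centre of the arm's flange, where the gripper is bolted on; the fingertips stand 178 mm ahead of it and the grasp point (between the pads) lies 159 mm ahead of it; z points along the fingers, y is the line along which they close (so a half turn about z gives the same grasp; the last joint's range is limited). The gripper opens to 92 mm and grips with 3 to 60 N. Pads are 19 mm wide; open, the fingers measure 130 mm over their backs; the gripper's body (75 mm by 190 mm) begins 47 mm behind the grasp point.
Start: joints at [-1.31, 0.434, 0.025, 1.573, -0.012, 1.134, -0.075], TCP at [0.222, 0.584, 0.405] pointing down, gripper open.
Joint ranges: [-2.62, 2.62], [-0.44, 2.09], [-1.27, 1.32], [0.08, 2.57], [-1.32, 4.46], [0.12, 2], [-2.74, 2.74]. Speed limits (rad/s): [2.22, 2.22, 3.01, 3.01, 3.14, 3.14, 3.14].

### API

Orientations are given as a rotation vector (axis times angle).
In Python, from cell import arm gives the robot as it stands. The module is installed in compiled form; this text tells all that it offers.
- The arm moves only by the shell command python3 -m inch 'ROWS' [FORCE]. ROWS is text: rows parted by semicolons, each of 5 numbers parted by spaces: the shift along the tool's x, y, z in m, then the turn about the tool's z in rad, then the finger opening in m, from 0 to 0.0918. In form: x y z roll fingers; .... A call has 1 to 5 rows; each row is the pose to reach, as a shift and turn from the pose commanded when the call began, along the tool's axes at that moment; what a row does not reach only later rows make up. A row lasts 1/10 s, in which the tool goes at most 50 mm and 8.59 degrees, less where a joint would pass 70% of its speed; a pose out of reach is approached as far as the arm can. A call with a gripper value outside its range is refused whole. The fingers move at their own pace and stop on an object; FORCE is the grip in N (left out, the last holds). Time passes only in rows, so rows that repeat a pose let the fingers close. It gives the time, the measured TCP pose, the force, the opening and the grip force at its end, in the units of the state.
- arm.observe(): the state, without advancing time (a new reading comes with each control period).
- arm.get_image(name): name is "side" or "top"; returns the picture (420x560x3 uint8, red, green, blue); there is no depth.
- arm.get_calibration(name): a dict with "intrinsics" (3x3 intrinsics, pixels), "distortion" ([k1, k2, p1, p2, k3] as OpenCV has them; the pictures are not rectified), "pose" (4x4, takes a point from camera to world coordinates). Camera axes: x right, y up, looking along -z (the intrinsics and any distortion apply to the point x, -y, -z); pixel columns grow to the right and rows downward; lengths in m; the calibration is good to about 2 mm. A picture is of the moment at which its call begins. get_calibration takes no time and is no camera call.
- arm.sign_off(): hands the job in; it is judged then, once.
Trained networks look in the newest picture that a camera, given by its name, has taken for a name from the list of things; names that differ only in an ending like _2 or _b are one class to them, and where a whole thing is asked for, a point or a joint stands for the part that bears it (a point fixed in the world has none). Each returns a list of dicts, best first, with "conf" (0 to 1); they miss things now and then, are a little off and sometimes report something else, mostly with a low value. They report only what shows in the picture. A call takes as long as a camera call. They do not tell look-alikes from the thing itself.
- arm.look_for(camera, query): "point" ([row, column] in pixels, amid what is visible of it).
- arm.silhouettes(camera, query): "region" (420x560 bool, what is visible of it) and "point" ([row, column] in pixels, amid what is visible of it).
- arm.place_of(camera, query): "point" ([row, column] in pixels: a listed point, or the origin of a listed thing).
The state is a dict: "clock": time; "joints": joint angles; "dq": joint speeds; "joint_efforts": joint torques, N m; "position": TCP position; "ee_rot": TCP orientation; "force": force on the tool from outside, world axes, zero at the start; "ft_torque": the same for the moment, N m; "width": opening from 0.0 (shut) to 1.0 (fully open); "gripper_force": force on a finger pad.
Only numpy, scipy, OpenCV 4.12 (cv2) and the standard library are available. Lean on these libraries where they do the work, as an engineer would, in place of code of your own. Each camera call takes 0.05 s, during which the arm holds its last target. There are 200 camera calls.

### The job

Start up the soldering bench with the cordless switch boxes: with a fingertip, press down first the large round key (fume extractor), then the long bar key (light), then the square key (iron), each lightly and all the way until it stays down. Leave the small round key up, and leave the boxes and the other things on the bench standing where they are: nothing is to be picked up or pushed about.

Things in the scene. Friction and masses are not known exactly. Their poses are not given: they have to be found in the camera images.
- round_switch: cordless switch box with a large round key, 44 mm across (it starts the fume extractor): a loose light grey (nearly white) metal box of 0.4 to 0.8 kg standing on the bench, 64 mm (own x) by 96 mm (own y), its flat lid 40 mm above the bench; origin at the centre of its underside, z up. All four boxes are alike except for the key
- round_top (a point): centre of the top face of that black key (a large round key, 44 mm across), in the middle of the lid; 58 mm above the bench when up, 18 mm proud of the lid; it sinks with the key
- round_key (a joint): latched travel of that key in m: 0 = fully up (start), 0.009 = fully down. A friction plunger that moves straight down at about 2.5 to 4 N and stays where it is left. The cap rides on a cushion spring (1500 N/m, up to 6 mm), so it gives about 2 mm before the plunger moves and rises by as much when let go; at the end of travel the cushion still gives a few mm before it is hard. Let go fully down, the cap stands 9 mm above the lid
- bar_switch: cordless switch box with a long narrow bar key, 22 x 78 mm, its length along the box's own y (it starts the bench light): a loose light grey (nearly white) metal box of 0.4 to 0.8 kg standing on the bench, 64 mm (own x) by 96 mm (own y), its flat lid 40 mm above the bench; origin at the centre of its underside, z up. All four boxes are alike except for the key
- bar_top (a point): centre of the top face of that black key (a long narrow bar key, 22 x 78 mm, its length along the box's own y), in the middle of the lid; 58 mm above the bench when up, 18 mm proud of the lid; it sinks with the key
- bar_key (a joint): latched travel of that key in m: 0 = fully up (start), 0.009 = fully down. A friction plunger that moves straight down at about 2.5 to 4 N and stays where it is left. The cap rides on a cushion spring (1500 N/m, up to 6 mm), so it gives about 2 mm before the plunger moves and rises by as much when let go; at the end of travel the cushion still gives a few mm before it is hard. Let go fully down, the cap stands 9 mm above the lid
- square_switch: cordless switch box with a square key, 40 x 40 mm (it starts the soldering iron): a loose light grey (nearly white) metal box of 0.4 to 0.8 kg standing on the bench, 64 mm (own x) by 96 mm (own y), its flat lid 40 mm above the bench; origin at the centre of its underside, z up. All four boxes are alike except for the key
- square_top (a point): centre of the top face of that black key (a square key, 40 x 40 mm), in the middle of the lid; 58 mm above the bench when up, 18 mm proud of the lid; it sinks with the key
- square_key (a joint): latched travel of that key in m: 0 = fully up (start), 0.009 = fully down. A friction plunger that moves straight down at about 2.5 to 4 N and stays where it is left. The cap rides on a cushion spring (1500 N/m, up to 6 mm), so it gives about 2 mm before the plunger moves and rises by as much when let go; at the end of travel the cushion still gives a few mm before it is hard. Let go fully down, the cap stands 9 mm above the lid
- small_switch: cordless switch box with a small round key, 18 mm across (not part of this job, to be left up): a loose light grey (nearly white) metal box of 0.4 to 0.8 kg standing on the bench, 64 mm (own x) by 96 mm (own y), its flat lid 40 mm above the bench; origin at the centre of its underside, z up. All four boxes are alike except for the key
- small_top (a point): centre of the top face of that black key (a small round key, 18 mm across), in the middle of the lid; 58 mm above the bench when up, 18 mm proud of the lid; it sinks with the key
- small_key (a joint): latched travel of that key in m: 0 = fully up (start), 0.009 = fully down. A friction plunger that moves straight down at about 2.5 to 4 N and stays where it is left. The cap rides on a cushion spring (1500 N/m, up to 6 mm), so it gives about 2 mm before the plunger moves and rises by as much when let go; at the end of travel the cushion still gives a few mm before it is hard. Let go fully down, the cap stands 9 mm above the lid
- reel_center (a point): reel of solder wire standing on end, 54 mm diameter, 40 mm high; loose bystander, the point is its centre half-way up
- tin_center (a point): round open tip-cleaning tin, 54 mm diameter, 27 mm high; loose bystander, the point is its centre half-way up
- cutter_center (a point): small yellow-handled pliers lying flat, 59 x 120 mm, 11 mm high; loose bystander, the point is its centre half-way up
- tape_center (a point): roll of black tape lying flat, 55 mm diameter, 19 mm high; loose bystander, the point is its centre half-way up
Mind the look-alikes: they are no part of the job. What is shaped like the bar_switch but orange is not meant.

How it is judged:
On the way, in this order (a step that is already met when the one before it is completed fails the run):
1. the large round key is down, the bar and square keys still up (value of joint round_key above 0.0055 m and value of joint each of bar_key, square_key below 0.002 m), for 0.2 s.
2. the bar key is down too, the square key still up (value of joint each of round_key, bar_key above 0.0055 m and value of joint square_key below 0.002 m), for 0.2 s.
3. the square key is down too (value of joint each of round_key, bar_key, square_key above 0.0055 m), for 0.2 s.
At the end, for the whole second after the job is handed in: The large round, bar and square keys are all down (more than 5.5 of their 9 mm), the small round key is up (less than 2 mm down), the four boxes stand upright within 25 mm of where they were and at rest, the reel, tin, pliers and tape within 15 mm of where they were (all of step 3 and value of joint small_key below 0.002 m and distance of each of round_switch, bar_switch, square_switch, small_switch from where it was at the start of the episode below 0.025 m and angle between each of round_switch, bar_switch, square_switch, small_switch's own z axis and vertical below 0.1 rad and distance of each of reel_center, tin_center, cutter_center, tape_center from where it was at the start of the episode below 0.015 m and linear speed of each of round_switch, bar_switch, square_switch, small_switch below 0.02 m/s); the robot touches nothing.
It fails at once if the small round key is pressed (more than 2 mm) (value of joint small_key above 0.002 m).
It fails at once if a box is pressed harder than 22 N: not lightly (contact force between any of the fingers, the arm and round_switch above 22 N or contact force between any of the fingers, the arm and bar_switch above 22 N or contact force between any of the fingers, the arm and square_switch above 22 N or contact force between any of the fingers, the arm and small_switch above 22 N).
It fails at once if a switch box is lifted (10 mm) or tipped (height (world z) of any of round_switch, bar_switch, square_switch, small_switch above 0.01 m or angle between any of round_switch, bar_switch, square_switch, small_switch's own z axis and vertical above 0.2 rad).
It fails at once if a switch box is pushed about (more than 25 mm) (distance of any of round_switch, bar_switch, square_switch, small_switch from where it was at the start of the episode above 0.025 m).
It fails at once if a bystander is moved more than 15 mm (distance of any of reel_center, tin_center, cutter_center, tape_center from where it was at the start of the episode above 0.015 m).
It also fails if it takes over 42 s, if anything falls off the work surface, if the arm or the gripper's body presses on something with over 40 N, if the wrist force passes 120 N, or if a joint passes its speed limit or range.

## Working session

There is one attempt and no reset: what is moved stays moved. The work goes in short steps, Python scripts to look and compute and a shell command to move; the robot and the scene stay as the last step left them, time stands still between calls to the robot, and variables do not carry over. Pictures are saved under pics/ and viewed, at most 10 in all, crops included, and the job is handed in when it is done.

```bash
mkdir -p pics; cat > h.py <<'E'
import numpy as np, cv2
from cell import arm
from scipy.spatial.transform import Rotation as R
def world(cam,pt,z):
    c=arm.get_calibration(cam);K=np.array(c["intrinsics"]);P=np.array(c["pose"])
    u=cv2.undistortPoints(np.array([[[pt[1],pt[0]]]],float),K,np.array(c["distortion"],float))[0,0]
    d=P[:3,:3]@np.array([u[0],-u[1],-1]);o=P[:3,3]
    return o+d*(z-o[2])/d[2]
def save(cam,name):
    im=arm.get_image(cam);cv2.imwrite("pics/"+name,im[:,:,::-1]);return im
E
python3 - <<'E'
from h import *
np.set_printoptions(precision=3,suppress=True)
a=save("top","t0.png");b=save("side","s0.png")
for q in ["round_top","bar_top","square_top","small_top"]:
  for cam in ["top","side"]:
    for d in arm.place_of(cam,q)[:3]: print(q,cam,np.round(d["point"]),round(d["conf"],2),world(cam,d["point"],.058))
s=arm.observe();print(s["clock"],s["position"],s["ee_rot"],s["force"]);print(R.from_rotvec(s["ee_rot"]).as_matrix())
E
```

```text
round_top top [227. 292.] 0.74 [0.509 0.005 0.058]
round_top top [160. 270.] 0.4 [0.684 0.067 0.058]
round_top side [223. 275.] 0.73 [0.51  0.01  0.058]
round_top side [251. 275.] 0.27 [ 0.488 -0.127  0.058]
bar_top top [262. 242.] 0.8 [0.413 0.135 0.058]
bar_top top [239. 341.] 0.52 [ 0.481 -0.124  0.058]
bar_top top [262. 165.] 0.48 [0.408 0.338 0.058]
bar_top side [201. 236.] 0.72 [0.401 0.158 0.058]
bar_top side [264. 270.] 0.51 [ 0.468 -0.181  0.058]
bar_top side [174. 236.] 0.39 [0.416 0.353 0.058]
square_top top [214. 220.] 0.74 [0.539 0.195 0.058]
square_top side [193. 275.] 0.69 [0.539 0.19  0.058]
small_top top [211. 158.] 0.62 [0.542 0.361 0.058]
small_top side [174. 270.] 0.55 [0.54  0.326 0.058]
small_top side [251. 271.] 0.27 [ 0.476 -0.124  0.058]
0.5 [0.222 0.584 0.405] [ 0.568  3.09  -0.   ] [0.81  0.168 0.612]
[[-0.935  0.356 -0.   ]
 [ 0.356  0.935 -0.   ]
 [-0.    -0.    -1.   ]]
```

View pics/t0.png

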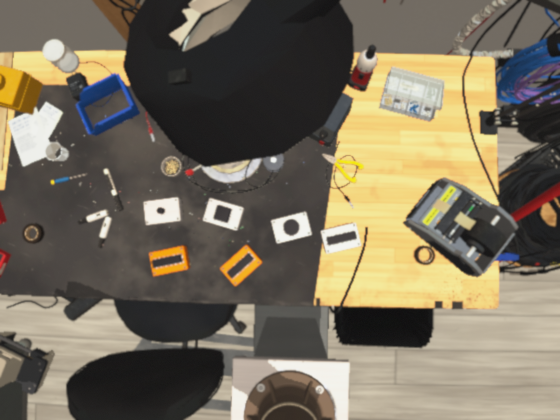

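View pics/s0.png

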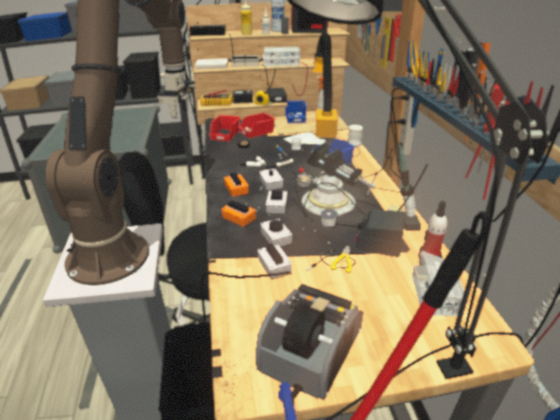

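Candidates by key: round (227,292) white; bar (237,341) white, with orange look-alikes at (261,168) and (265,241); square (214,222) white; small (211,160), to be left alone. I choose the white bar at (237,341) and check it in a crop.

```bash
python3 - <<'E'
from h import *
np.set_printoptions(precision=3,suppress=True)
im=cv2.imread("pics/t0.png")
def proj(cam,p):
    c=arm.get_calibration(cam);K=np.array(c["intrinsics"]);P=np.array(c["pose"])
    q=np.linalg.inv(P)@np.r_[p,1];q=np.array([q[0],-q[1],-q[2]])
    return cv2.projectPoints(q.reshape(1,1,3),np.zeros(3),np.zeros(3),K,np.array(c["distortion"],float))[0].ravel()
hsv=cv2.cvtColor(im,cv2.COLOR_BGR2HSV)
for n,(r,c) in dict(round=(227,292),bar=(237,341),square=(214,222),small=(211,160)).items():
    m=np.zeros(im.shape[:2],np.uint8)
    m[r-12:r+13,c-15:c+16]=(hsv[r-12:r+13,c-15:c+16,2]<110)
    k,l,s,ce=cv2.connectedComponentsWithStats(m)
    i=min(range(1,k),key=lambda i:np.hypot(*(ce[i]-[c,r])) if s[i,4]>8 else 99)
    rect=cv2.minAreaRect(np.argwhere(l==i)[:,::-1].astype(np.float32))
    print(n,s[i],ce[i],world("top",ce[i][::-1],.056),rect)
for cam in("top","side"):
    print(cam,np.array(arm.get_calibration(cam)["pose"])[:3,3],"tcp px(col,row)",proj(cam,arm.observe()["position"]))
# lamp: side pixel (col 330,row 8) along ray vs top col240,row70
for z in(.4,.6,.8,1.0,1.2): print(z,world("top",(70,240),z),world("side",(8,330),z))
cv2.imwrite("pics/c0.png",cv2.resize(im[180:290,130:370],None,fx=3.3,fy=3.3,interpolation=cv2.INTER_CUBIC))
E
```

```text
round [284 220  14  15 166] [290.735 226.771] [0.51  0.009 0.056] ((290.5, 227.0), (14.0, 13.0), 90.0)
bar [327 232  29  12 194] [341.093 237.572] [ 0.485 -0.124  0.056] ((341.12939453125, 237.5823516845703), (6.833309650421143, 28.200960159301758), 77.47119140625)
square [214 206  17  16 186] [222.177 213.344] [0.541 0.191 0.056] ((222.2000274658203, 213.4000244140625), (13.914020538330078, 13.281564712524414), 18.43494987487793)
small [158 208   6   5  26] [160.538 210.154] [0.545 0.356 0.056] ((160.5, 210.0), (4.0, 5.0), 90.0)
top [0.474 0.004 1.108] tcp px(col,row) [-28.229 368.498]
side [ 0.36  -1.02   0.759] tcp px(col,row) [173.851  67.596]
0.4 [0.783 0.107 0.4  ] [1.36  2.537 0.4  ]
0.6 [0.696 0.078 0.6  ] [0.804 0.558 0.6  ]
0.8 [0.608 0.049 0.8  ] [ 0.247 -1.422  0.8  ]
1.0 [0.521 0.02  1.   ] [-0.309 -3.402  1.   ]
1.2 [ 0.434 -0.01   1.2  ] [-0.866 -5.381  1.2  ]
```

View pics/c0.png

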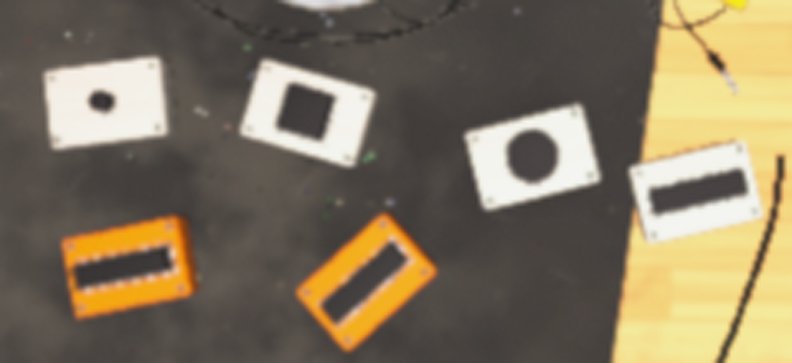

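The crop confirms it: the round key, the white bar key on the wood edge, the square key and the small key are all distinct, and the two orange boxes are decoys. Moving with the fingers shut towards a point above the round key, keeping low because of the lamp head overhead.

```bash
python3 -m inch '-0.03 -0.03 0.01 0 0; -0.07 -0.065 0.02 0 0; -0.11 -0.1 0.03 0 0; -0.14 -0.13 0.04 0 0; -0.17 -0.155 0.045 0 0' 10; python3 -m inch '-0.03 -0.03 0.01 0 0; -0.06 -0.06 0.02 0 0; -0.1 -0.09 0.03 0 0; -0.13 -0.12 0.04 0 0; -0.16 -0.145 0.05 0 0'
```

```text
clock: 1.0
position: [0.3267, 0.3759, 0.3591]
ee_rot: [-0.57, -3.089, 0.002]
force: [0.8, -1.0, -0.0]
width: 0.614
gripper_force: 0.0
clock: 1.5
position: [0.4246, 0.1841, 0.3097]
ee_rot: [0.57, 3.089, 0.0]
force: [1.4, 0.1, 0.4]
width: 0.18
gripper_force: 0.0
```

```bash
python3 -m inch '-0.03 -0.03 0.01 0 0; -0.07 -0.06 0.02 0 0; -0.11 -0.1 0.03 0 0; -0.144 -0.135 0.03 0 0; -0.144 -0.135 0.03 0 0';python3 -m inch '0 0 0 0 0; 0 0 0 0 0; 0 0 0 0 0'; python3 - <<'E'
from h import *
b=save("side","s1.png");im=cv2.resize(b[150:290,200:340,::-1],None,fx=4,fy=4,interpolation=cv2.INTER_CUBIC);cv2.imwrite("pics/c1.png",im)
E
```

```text
clock: 2.0
position: [0.5122, 0.0024, 0.2798]
ee_rot: [0.581, 3.085, -0.004]
force: [-0.5, 0.3, 0.4]
width: 0.003
gripper_force: 0.0
clock: 2.3
position: [0.5101, 0.0107, 0.2798]
ee_rot: [-0.564, -3.09, -0.001]
force: [0.5, 0.5, -0.2]
width: 0.005
gripper_force: 0.0
```

View pics/c1.png

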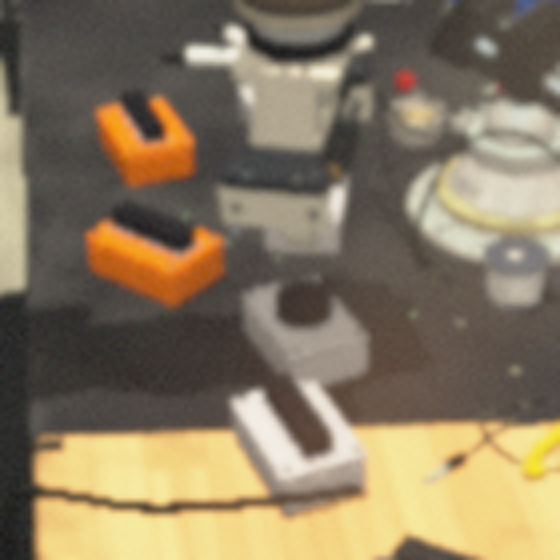

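The gripper's shut tips (crop row 250, col 305) hang just above the round key (row 300, col 305), with nothing in the way. Descending.

```bash
python3 -m inch '0 0 0.02 0 0; 0 0 0.035 0 0; 0 0 0.04 0 0; 0 0 0.042 0 0; 0 0 0.044 0 0'; python3 -m inch '0 0 0.002 0 0; 0 0 0.004 0 0; 0 0 0.006 0 0; 0 0 0.006 0 0'
```

```text
clock: 2.85
position: [0.5107, 0.0094, 0.2361]
ee_rot: [0.567, 3.089, 0.001]
force: [-0.2, -0.6, 0.8]
width: 0.003
gripper_force: 0.1
clock: 3.25
position: [0.5108, 0.0091, 0.2298]
ee_rot: [0.568, 3.089, 0.001]
force: [-0.4, 0.6, 1.6]
width: 0.009
gripper_force: 1.1
```

```bash
python3 -m inch '0 0 0.002 0 0; 0 0 0.004 0 0; 0 0 0.004 0 0'; python3 -m inch '0 0 0.001 0 0; 0 0 0.002 0 0; 0 0 0.002 0 0'
```

```text
clock: 3.55
position: [0.5107, 0.0089, 0.2256]
ee_rot: [0.568, 3.089, 0.0]
force: [0.2, 2.5, 3.2]
width: 0.007
gripper_force: 1.2
clock: 3.85
position: [0.5107, 0.0089, 0.2238]
ee_rot: [0.568, 3.089, 0.0]
force: [1.0, 2.2, 5.5]
width: 0.005
gripper_force: 2.6
```

```bash
python3 -m inch '0 0 0.001 0 0; 0 0 0.001 0 0; 0 0 0.001 0 0'
```

```text
clock: 4.15
position: [0.5107, 0.0089, 0.223]
ee_rot: [0.568, 3.089, 0.0]
force: [-0.7, 1.4, 6.5]
width: 0.005
gripper_force: 3.2
```

Round key is down (force climbing on the end-stop cushion). Up and over to the bar.

```bash
python3 -m inch '0 0 -0.02 0 0; 0 0 -0.05 0 0; 0 -0.02 -0.057 0 0; -0.01 -0.06 -0.057 0 0; -0.02 -0.1 -0.057 0 0'; python3 -m inch '-0.003 -0.033 0 0 0; -0.003 -0.033 0 0 0; -0.003 -0.033 0.02 0 0; -0.003 -0.033 0.035 0 0; -0.003 -0.033 0.035 0 0'; python3 - <<'E'
from h import *
b=save("side","s2.png");im=cv2.resize(b[190:300,220:340,::-1],None,fx=4,fy=4,interpolation=cv2.INTER_CUBIC);cv2.imwrite("pics/c2.png",im)
E
```

```text
clock: 4.65
position: [0.4932, -0.0925, 0.2799]
ee_rot: [-0.565, -3.09, 0.0]
force: [0.2, -0.2, 0.2]
width: 0.008
gripper_force: 0.0
clock: 5.15
position: [0.4836, -0.1232, 0.2429]
ee_rot: [-0.568, -3.086, 0.0]
force: [-0.0, 0.1, -0.1]
width: 0.005
gripper_force: 0.0
```

View pics/c2.png

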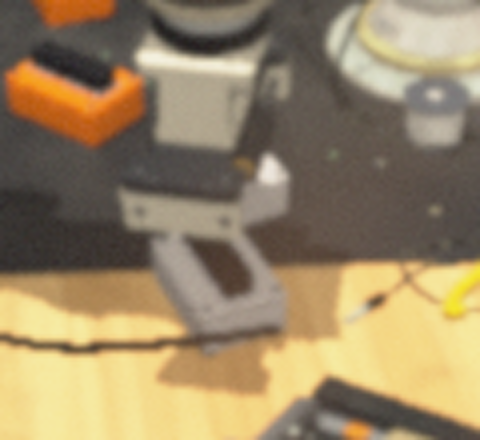

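The shut tips sit over the bar's middle (crop row 240, col 210). Pressing.

```bash
python3 -m inch '0 0 0.006 0 0; 0 0 0.01 0 0; 0 0 0.013 0 0; 0 0 0.016 0 0; 0 0 0.016 0 0'; python3 -m inch '0 0 0.002 0 0; 0 0 0.004 0 0; 0 0 0.004 0 0'
```

```text
clock: 5.7
position: [0.485, -0.1235, 0.2287]
ee_rot: [0.568, 3.089, 0.0]
force: [1.2, 0.9, 1.7]
width: 0.006
gripper_force: 1.0
clock: 6.0
position: [0.485, -0.1235, 0.2247]
ee_rot: [0.568, 3.089, 0.0]
force: [2.1, 1.1, 3.9]
width: 0.007
gripper_force: 1.9
```

```bash
python3 -m inch '0 0 0.001 0 0; 0 0 0.002 0 0; 0 0 0.002 0 0'; python3 -m inch '0 0 0.001 0 0; 0 0 0.001 0 0; 0 0 0.001 0 0'
```

```text
clock: 6.3
position: [0.4849, -0.1236, 0.2229]
ee_rot: [0.568, 3.089, 0.0]
force: [0.6, 2.0, 6.0]
width: 0.007
gripper_force: 3.2
clock: 6.6
position: [0.485, -0.1236, 0.222]
ee_rot: [0.568, 3.089, 0.0]
force: [0.0, 1.7, 7.4]
width: 0.003
gripper_force: 3.8
```

Bar is down. On to the square key, crossing at height.

```bash
python3 -m inch '0 0 -0.02 0 0; 0 0 -0.05 0 0; 0 0.02 -0.058 0 0; 0.01 0.06 -0.058 0 0; 0.02 0.1 -0.058 0 0'; python3 -m inch '0.01 0.04 0 0 0; 0.02 0.08 0 0 0; 0.03 0.13 0 0 0; 0.035 0.17 0 0 0; 0.04 0.2145 0 0 0'; python3 -m inch '0 0 0 0 0; 0 0 0.02 0 0; 0 0 0.035 0 0; 0 0 0.035 0 0'; python3 - <<'E'
from h import *
b=save("side","s3.png");im=cv2.resize(b[150:280,220:340,::-1],None,fx=4,fy=4,interpolation=cv2.INTER_CUBIC);cv2.imwrite("pics/c3.png",im)
E
```

```text
clock: 7.1
position: [0.5014, -0.0228, 0.2799]
ee_rot: [0.572, 3.089, -0.001]
force: [0.6, 0.5, -1.0]
width: 0.008
gripper_force: 0.0
clock: 7.6
position: [0.5402, 0.1929, 0.2793]
ee_rot: [-0.569, -3.089, 0.002]
force: [0.4, -0.6, -0.2]
width: 0.006
gripper_force: 0.0
clock: 8.0
position: [0.5394, 0.1907, 0.2425]
ee_rot: [-0.568, -3.086, 0.005]
force: [-1.2, 0.7, 0.5]
width: 0.005
gripper_force: 0.0
```

View pics/c3.png

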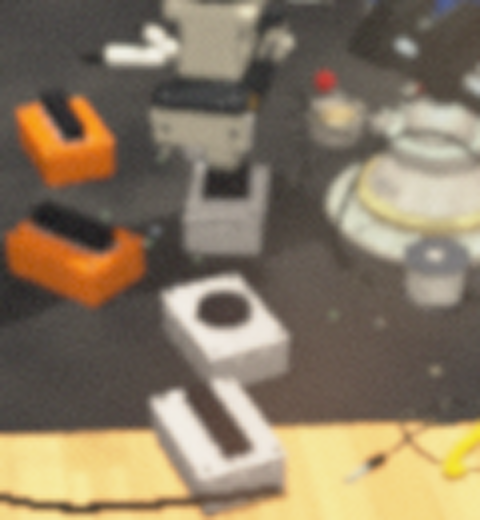

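The round and bar keys stand visibly lower (rows 308 and 415), and the tips are over the square key (row 175, col 225). Pressing.

```bash
python3 -m inch '0 0 0.006 0 0; 0 0 0.01 0 0; 0 0 0.013 0 0; 0 0 0.016 0 0; 0 0 0.016 0 0'; python3 -m inch '0 0 0.002 0 0; 0 0 0.004 0 0; 0 0 0.005 0 0; 0 0 0.006 0 0; 0 0 0.006 0 0'; python3 -m inch '0 0 0.001 0 0; 0 0 0.001 0 0; 0 0 0.001 0 0'
```

```text
clock: 8.55
position: [0.5408, 0.1915, 0.2287]
ee_rot: [0.569, 3.089, 0.0]
force: [0.9, -0.6, 2.3]
width: 0.007
gripper_force: 1.0
clock: 9.05
position: [0.5408, 0.1915, 0.223]
ee_rot: [0.569, 3.089, 0.0]
force: [0.2, -2.1, 6.6]
width: 0.007
gripper_force: 3.2
clock: 9.35
position: [0.5408, 0.1915, 0.2222]
ee_rot: [0.569, 3.089, 0.0]
force: [-0.4, -2.1, 7.6]
width: 0.004
gripper_force: 3.8
```

Square is down. Lift clear, back off towards the base, and check.

```bash
python3 -m inch '0 0 -0.02 0 0; 0 0 -0.05 0 0; 0 0 -0.08 0 0; 0.03 0 -0.08 0 0; 0.07 0 -0.08 0 0'; python3 -m inch '0.03 0 0 0 0; 0.06 0 0 0 0; 0.08 0 0 0 0; 0.08 0 0 0 0; 0.08 0 0 0 0'; python3 - <<'E'
from h import *
b=save("side","s4.png");im=cv2.resize(b[150:290,210:340,::-1],None,fx=4,fy=4,interpolation=cv2.INTER_CUBIC);cv2.imwrite("pics/c4.png",im)
E
```

```text
clock: 9.85
position: [0.4756, 0.2164, 0.3024]
ee_rot: [0.572, 3.087, 0.002]
force: [0.1, 0.9, -0.7]
width: 0.001
gripper_force: 0.0
clock: 10.35
position: [0.4002, 0.2453, 0.3017]
ee_rot: [-0.567, -3.09, -0.0]
force: [0.6, 0.8, 0.0]
width: 0.007
gripper_force: 0.0
```

View pics/c4.png

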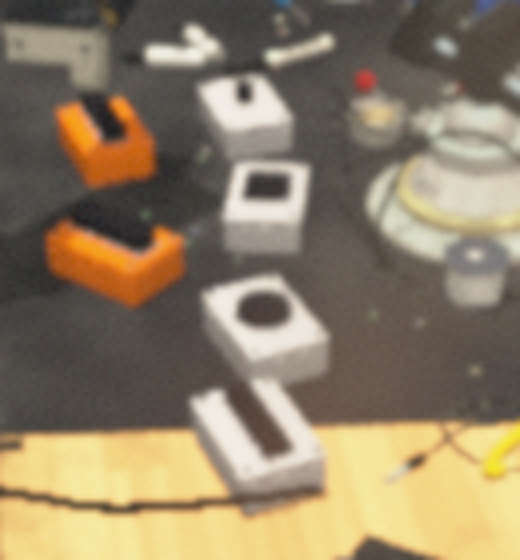

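The round, bar and square keys are low (rows 308, 415, 185), the small key is up (row 92), the boxes have not moved and the arm is clear.

```bash
python3 -c "
from cell import arm
print(arm.sign_off())"
```

```text
the job is handed in; nothing more can be done
None
```

The large round, bar and square keys were pressed down in that order at no more than about 8 N each; in the last picture the small round key is up and the boxes are in place, and the job is handed in (no verdict was returned).

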